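# Change over the slide-staining chambers

## Robot

A 7-joint arm with a two-finger parallel gripper is mounted at the origin on a cart in front of the work surface, level with it; the furniture and walls round the work are solid. World frame = base frame: x ahead of the robot, y to its left, z up, the work surface at z = 0. Lengths are in m, angles in rad, forces in N, time in s.
With the tool pointing down it reaches from about 0.4 to 0.9 m from the base axis. Payload 5.5 kg.
Tool frame: the origin (TCP) lies between the finger pads; the fingertips stand 14 mm ahead of it and the grasp point (between the pads) lies 5 mm behind it; z points along the fingers, y is the line along which they close (so a half turn about z gives the same grasp; the last joint's range is limited). The gripper opens to 92 mm and grips with 3 to 60 N. Pads are 19 mm wide; open, the fingers measure 130 mm over their backs; the gripper's body (75 mm by 190 mm) begins 47 mm behind the grasp point.
Start: joints at [-1.076, 0.501, -0.427, 1.55, 0.221, 1.138, -0.21], TCP at [0.149, 0.633, 0.217] pointing down, gripper open.
Joint ranges: [-2.88, 2.88], [-0.31, 2.03], [-1.54, 1.56], [0.2, 2.42], [-1.41, 4.55], [0.19, 2.02], [-2.57, 2.57]. Speed limits (rad/s): [2.57, 2.57, 3.14, 3.14, 3.14, 3.14, 3.14].

## Interface

Orientations are given as a unit quaternion [x, y, z, w].
In Python, from station import * gives the robot as it stands. Calls block until the motion is done:
- movep(position, orientation): joint-space move of the TCP to a pose.
- movel(position, rot=None, vel=0.15, contact_N=None): straight line of the TCP; rot=None keeps the orientation; vel is the mean speed in m/s. With contact_N (N) it stops when the force on the tool has changed by that much, and returns True; else False.
- goto_joints(angles): joint-space move.
- ungrasp() and grasp(): open the fingers fully, or close them until they stop; the grip force is fixed at half the most.
- sleep(seconds).
- solve_ik(position, orientation): joint angles nearest the present ones, or None.
- observe(): the state.
- capture(name): name is "scene" or "top"; returns a dict with "image" (384x512x3 uint8, blue, green, red), "mtx" (3x3 intrinsics, pixels), "extrinsics" (4x4, takes a point from camera to world coordinates). Camera axes: x right, y up, looking along -z (the intrinsics and any distortion apply to the point x, -y, -z); pixel columns grow to the right and rows downward; lengths in m; the calibration is good to about 2 mm. A picture is of the moment at which its call begins. There is no depth.
A pose or a line that the arm cannot do raises Unreachable and nothing moves.
- finish_job(): hands the job in; it is judged then, once.
The state is a dict: "time": time; "joint_positions": joint angles; "joint_velocities": joint speeds; "effort": joint torques, N m; "ee_pos": TCP position; "eef_rot": TCP orientation; "contact_force": force on the tool from outside, world axes, zero at the start; "moment": the same for the moment, N m; "gripper_width": finger opening in m; "grip_force": force on a finger pad.
Only numpy, scipy, OpenCV 4.12 (cv2) and the standard library are available. Lean on these libraries where they do the work, as an engineer would, in place of code of your own. Each camera call takes 0.05 s, during which the arm holds its last target. There are 200 camera calls.

## Task

The slides in the blue-lidded staining chamber are ready to incubate: lower its lid fully shut without letting it drop. Only then raise the lid of the orange-lidded chamber to 60 degrees from shut and finish while still holding it there, steady, so that a colleague can load slides (it falls shut if let go). Leave the things around them where they are.

Things in the scene. Friction and masses are not known exactly. Their poses are not given: they have to be found in the camera images.
- blue_chamber: Slide-staining chamber with the blue lid (starts open, standing near upright), fixed: white tray 104 deep (x) x 150 wide (y) x 60 mm high with slides inside, and its lid. Origin: centre of the underside, on the worktop; x points from the front (handle side, nearer the robot) to the back (hinge), z up. Either chamber may stand left or right, turned up to 19 degrees.
- blue_hinge (a point): Midpoint of the blue lid's hinge axis, at the tray's back upper edge: 52 mm behind the chamber's origin along its x and 60 mm above the worktop. Axes as the chamber's; the hinge axis is y.
- blue_handle (a point): Middle of the blue lid's round steel grip bar: 10 mm thick, 70 mm clear between its posts, along the lid's y. Lid shut: 133 mm ahead of the hinge axis (chamber's -x) and 36 mm above it, 28 mm above the lid's top; it swings on a 138 mm radius. Fingers closing across it can take it from straight above at every angle; it turns between them as the lid swings.
- blue_lid (a joint): Angle of the blue lid in rad: 0 = shut on the tray, pi/2 = upright, 1.6 = back stop. The lid weighs about 0.2 kg and has a light hinge: it stays where it is only near upright (above about 1.35 rad); below 1.2 it falls shut when let go.
- orange_chamber: Slide-staining chamber with the orange lid (starts shut), fixed: white tray 104 deep (x) x 150 wide (y) x 60 mm high with slides inside, and its lid. Origin: centre of the underside, on the worktop; x points from the front (handle side, nearer the robot) to the back (hinge), z up. Either chamber may stand left or right, turned up to 19 degrees.
- orange_hinge (a point): Midpoint of the orange lid's hinge axis, at the tray's back upper edge: 52 mm behind the chamber's origin along its x and 60 mm above the worktop. Axes as the chamber's; the hinge axis is y.
- orange_handle (a point): Middle of the orange lid's round steel grip bar: 10 mm thick, 70 mm clear between its posts, along the lid's y. Lid shut: 133 mm ahead of the hinge axis (chamber's -x) and 36 mm above it, 28 mm above the lid's top; it swings on a 138 mm radius. Fingers closing across it can take it from straight above at every angle; it turns between them as the lid swings.
- orange_lid (a joint): Angle of the orange lid in rad: 0 = shut on the tray, pi/2 = upright, 1.6 = back stop. The lid weighs about 0.2 kg and has a light hinge: it stays where it is only near upright (above about 1.35 rad); below 1.2 it falls shut when let go.
- slide_box: Bystander: closed blue microscope-slide box, 175x69x36 mm, loose on the worktop. Origin at the centre of its underside, z up. Not to be disturbed.
- jar: Bystander: specimen jar with a yellow lid, 54x54x72 mm, loose on the worktop. Origin at the centre of its underside, z up. Not to be disturbed.
- dropper: Bystander: brown dropper bottle with a red bulb, 33x33x96 mm, loose on the worktop. Origin at the centre of its underside, z up. Not to be disturbed.
- petri_dish: Bystander: petri dish, 61x61x15 mm, loose on the worktop. Origin at the centre of its underside, z up. Not to be disturbed.
- lens_tissue: Bystander: pack of lens tissue, 70x100x6 mm, loose on the worktop. Origin at the centre of its underside, z up. Not to be disturbed.
- coverslip_box: Bystander: cover-slip box with a green lid, 31x31x19 mm, loose on the worktop. Origin at the centre of its underside, z up. Not to be disturbed.
There are look-alikes about, which are no part of the job. What is shaped like the blue_chamber but purple is not meant.

How it is judged:
By the outcome, as a careful person would: the job done as asked, in the order asked, and still so for the second after the job is handed in, while the arm keeps its last pose, push and grip.
It also fails if it takes over 59 s, if anything falls off the work surface, if the arm or the gripper's body presses on something with over 40 N, if the wrist force passes 120 N, or if a joint passes its speed limit or range.

## Working session

There is one attempt and no reset: what is moved stays moved. The work goes in short steps, each a Python script; the robot and the scene stay as the last script left them, time stands still between calls to the robot, and variables do not carry over. Pictures are saved under pics/ and viewed, at most 10 in all, crops included, and the job is handed in when it is done.

```bash
mkdir -p pics; ls; python3 - <<'E'
from station import *
import cv2,numpy as np
for n in("scene","top"):
    c=capture(n); cv2.imwrite(f"pics/{n}0.png",c["image"]); np.savez(f"{n}0.npz",**{k:c[k] for k in c})
    print(n,list(c.keys()),np.round(c["mtx"],1).tolist(),np.round(c["extrinsics"],3).tolist(), [c[k] for k in c if k not in("image","mtx","extrinsics")])
o=observe();print(o["time"],o["ee_pos"],o["eef_rot"])
E
```

```text
pics
scene ['image', 'mtx', 'extrinsics'] [[465.7, 0.0, 262.7], [0.0, 465.7, 188.6], [0.0, 0.0, 1.0]] [[0.611, 0.589, -0.529, -0.278], [-0.792, 0.451, -0.412, -0.554], [-0.004, 0.671, 0.742, 1.218], [0.0, 0.0, 0.0, 1.0]] []
top ['image', 'mtx', 'extrinsics'] [[424.2, 0.0, 253.1], [0.0, 424.2, 183.2], [0.0, 0.0, 1.0]] [[-0.441, 0.842, -0.312, -0.02], [-0.897, -0.415, 0.15, 0.32], [-0.003, 0.346, 0.938, 1.7], [0.0, 0.0, 0.0, 1.0]] []
0.1 [0.14921968 0.63196587 0.2155892 ] [ 1.15620713e-01  9.93293054e-01 -8.63107018e-04 -1.24813311e-04]
```

View pics/scene0.png

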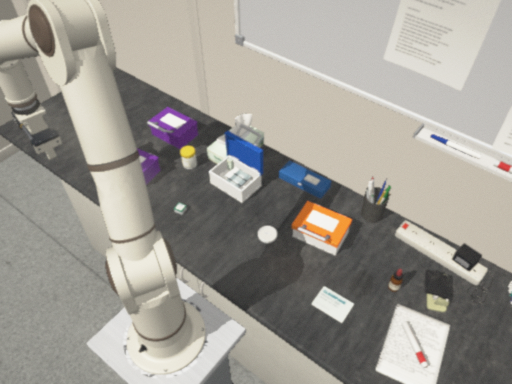

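View pics/top0.png

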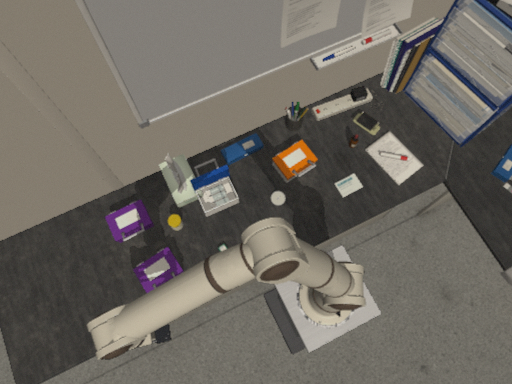

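```bash
python3 - <<'E'
import cv2,numpy as np
s=cv2.imread("pics/scene0.png");t=cv2.imread("pics/top0.png")
f=lambda i,x,y:cv2.resize(i[y:y+75,x:x+100],(400,300),interpolation=cv2.INTER_CUBIC)
cv2.imwrite("pics/crop1.png",np.vstack([np.hstack([f(s,190,125),f(s,272,192)]),np.hstack([f(t,155,145),f(t,246,122)])]))
E
```

```text
(no output)
```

View pics/crop1.png

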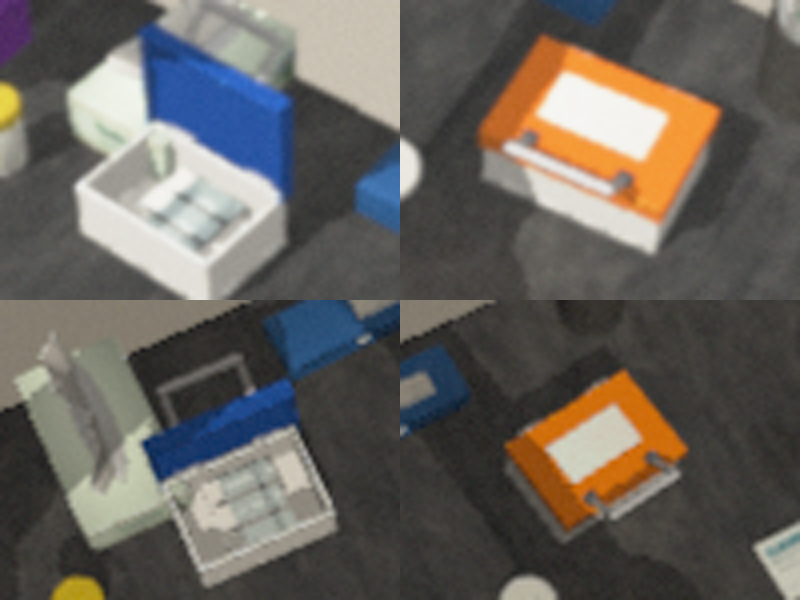

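The pictures show the blue chamber (lid up) at scene (238,170) / top (215,190), and the orange chamber (shut) at scene (322,227) / top (296,160). The purple look-alikes at scene (175,127) and (148,165) are ruled out by colour, and the flat blue box at scene (305,178) is the slide box. A tissue box stands close to the left of the blue lid. The blue grip bar is behind its lid, at top (195,168)–(214,160). The orange bar is at top (295,173)–(315,166).

```bash
cat > h.py <<'E'
import numpy as np
C={n:np.load(f"{n}0.npz") for n in("scene","top")}
def ray(n,p):
    c=C[n];E=c["extrinsics"];d=np.linalg.inv(c["mtx"])@[p[0],p[1],1]
    d=E[:3,:3]@(d*[1,-1,-1]);return E[:3,3],d/np.linalg.norm(d)
def plane(n,p,z):
    o,d=ray(n,p);return o+d*(z-o[2])/d[2]
def tri(ps,pt):
    A=np.zeros((3,3));b=np.zeros(3);R=[ray("scene",ps),ray("top",pt)]
    for o,d in R:
        M=np.eye(3)-np.outer(d,d);A+=M;b+=M@o
    x=np.linalg.solve(A,b);return x,[np.linalg.norm(np.cross(x-o,d)) for o,d in R]
def proj(n,P):
    c=C[n];E=c["extrinsics"];q=E[:3,:3].T@(np.array(P)-E[:3,3]);q=c["mtx"]@(q*[1,-1,-1]);return q[:2]/q[2]
E
python3 - <<'E'
from h import *
np.set_printoptions(precision=3,suppress=True)
st=lambda x,y:(190+x/4,125+y/4)
so=lambda x,y:(272+(x-400)/4,192+y/4)
tb=lambda x,y:(155+x/4,145+(y-300)/4)
to=lambda x,y:(246+(x-400)/4,122+(y-300)/4)
print("blue rim top",[plane("top",tb(*p),.06) for p in((165,480),(298,433),(335,517),(206,562))])
print("blue rim scene",[plane("scene",st(*p),.06) for p in((78,188),(208,262),(285,207),(152,125))])
print("blue bar", [plane("top",tb(*p),.19) for p in((160,392),(238,358))], [tri(st(*a),tb(*b)) for a,b in(((200,0),(160,392)),((283,45),(238,358)))])
print("orange bar",[plane("top",to(*p),.096) for p in((600,512),(678,475))],[plane("scene",so(*p),.096) for p in((508,148),(615,188))])
print("orange lidtop",[plane("top",to(*p),.068) for p in((507,443),(625,372),(688,450),(568,530))],[plane("scene",so(*p),.068) for p in((545,37),(720,110),(665,220),(482,143))])
print("tissue tip?",tri(st(215,-22),tb(50,340)), tri((246,115),tb(50,340)))
print("dropper/jar",plane("top",(354,137),.096),plane("top",(175,221),.072))
E
```

```text
blue rim top [array([0.601, 0.28 , 0.06 ]), array([0.588, 0.136, 0.06 ]), array([0.488, 0.141, 0.06 ]), array([0.503, 0.278, 0.06 ])]
blue rim scene [array([0.497, 0.283, 0.06 ]), array([0.499, 0.139, 0.06 ]), array([0.588, 0.126, 0.06 ]), array([0.596, 0.283, 0.06 ])]
blue bar [array([0.636, 0.251, 0.19 ]), array([0.636, 0.169, 0.19 ])] [(array([0.634, 0.252, 0.195]), [np.float64(2.77080862154665e-05), np.float64(2.770808621542368e-05)]), (array([0.639, 0.168, 0.185]), [np.float64(0.0013845772560634737), np.float64(0.0013845772560634035)])]
orange bar [array([ 0.468, -0.109,  0.096]), array([ 0.468, -0.199,  0.096])] [array([ 0.459, -0.118,  0.096]), array([ 0.477, -0.202,  0.096])]
orange lidtop [array([ 0.588, -0.065,  0.068]), array([ 0.606, -0.216,  0.068]), array([ 0.497, -0.231,  0.068]), array([ 0.473, -0.077,  0.068])] [array([ 0.588, -0.067,  0.068]), array([ 0.609, -0.218,  0.068]), array([ 0.493, -0.238,  0.068]), array([ 0.469, -0.088,  0.068])]
tissue tip? (array([0.764, 0.331, 0.103]), [np.float64(0.012932586651950812), np.float64(0.012932586651950809)]) (array([0.763, 0.328, 0.121]), [np.float64(0.004851418244254899), np.float64(0.004851418244254764)])
dropper/jar [ 0.511 -0.408  0.096] [0.514 0.408 0.072]
```

```bash
python3 - <<'E'
import cv2,numpy as np
s=cv2.imread("pics/scene0.png");t=cv2.imread("pics/top0.png")
f=lambda i,x,y:cv2.resize(i[y:y+80,x:x+80],(400,400),interpolation=cv2.INTER_CUBIC)
cv2.imwrite("pics/crop2.png",np.hstack([f(s,200,95),f(t,150,135)]))
E
```

```text
(no output)
```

View pics/crop2.png

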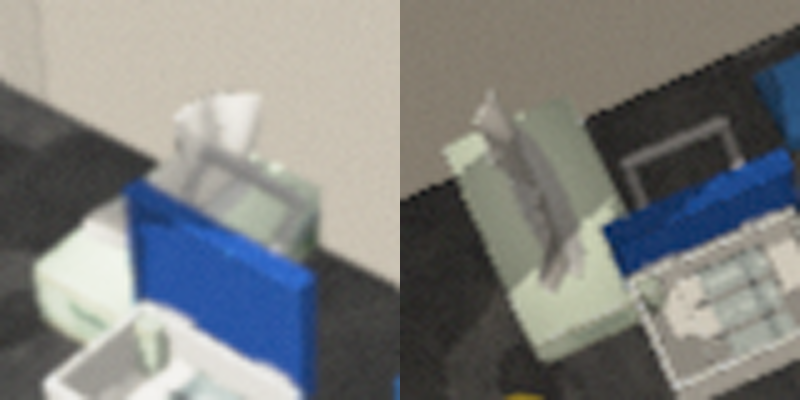

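```bash
cat > r.py <<'E'
from station import *
import numpy as np
from scipy.spatial.transform import Rotation as R
np.set_printoptions(precision=3,suppress=True)
CH={"blue":(np.array([.598,.207]),-.055),"orange":(np.array([.599,-.140]),.145)}
def quats(name):
    w=CH[name][1];c,s=np.cos(w),np.sin(w)
    q=R.from_matrix(np.array([[-s,c,0],[c,s,0],[0,0,-1]]).T)
    return [q.as_quat(),(q*R.from_euler("z",np.pi)).as_quat()]
def bar(name,th):
    h,w=CH[name];u=-.133*np.cos(th)+.036*np.sin(th)
    return np.array([*(h+u*np.array([np.cos(w),np.sin(w)])),.06+.036*np.cos(th)+.133*np.sin(th)])
def st(m=""):
    o=observe();print(m,"t%.1f"%o["time"],o["ee_pos"],"F",o["contact_force"],"w%.4f g%.1f"%(o["gripper_width"],o["grip_force"]))
    return o
E
sed -i 's/\[\[-s,c,0\],\[c,s,0\],\[0,0,-1\]\]/[[-s,c,0],[c,s,0],[0,0,-1]]/' r.py
python3 - <<'E'
from r import *
for n,th in(("blue",1.57),("orange",0)):
    for q in quats(n): print(n,R.from_quat(q).as_matrix().tolist()[1],[ (solve_ik(bar(n,a)+[0,0,d],q)) for a,d in((th,.15),(th,0),(1.05,0),(0,0))])
p=observe()["ee_pos"]
movel([p[0],p[1],.36],vel=.25)
st()
E
```

```text
blue [0.9984878812375986, -0.05497227502706786, 0.0] [array([-0.264,  0.419, -0.129,  1.349,  0.053,  1.377, -0.447]), array([-0.313,  0.516, -0.057,  1.539,  0.032,  1.087, -0.432]), array([-0.381,  0.402, -0.025,  1.715,  0.011,  1.025, -0.464]), array([-0.478,  0.387, -0.008,  2.005,  0.004,  0.749, -0.543])]
blue [-0.9984878812375986, 0.05497227502706786, -0.0] [array([ 0.373,  0.737, -1.302,  1.324,  0.705,  1.578,  2.252]), array([ 0.028,  0.577, -0.554,  1.525,  0.323,  1.132,  2.494]), array([ 0.023,  0.459, -0.557,  1.7  ,  0.272,  1.061,  2.465]), array([ 0.001,  0.453, -0.591,  1.989,  0.347,  0.799,  2.298])]
orange [0.989505905872395, 0.1444924297105264, 0.0] [array([-0.157,  0.167,  0.483,  1.926, -0.088,  1.07 ,  0.507]), array([-0.128,  0.393,  0.481,  2.062, -0.264,  0.745,  0.663]), array([-0.086,  0.388,  0.37 ,  1.771, -0.162,  1.013,  0.49 ]), array([-0.128,  0.393,  0.481,  2.062, -0.264,  0.745,  0.663])]
orange [-0.989505905872395, -0.1444924297105264, -0.0] [array([-0.807,  0.436,  1.376,  1.94 , -0.469,  1.156, -2.246]), array([-0.687,  0.86 ,  1.356,  2.076, -0.983,  1.096, -1.835]), array([-0.677,  0.798,  1.357,  1.788, -0.823,  1.267, -2.093]), array([-0.687,  0.86 ,  1.356,  2.076, -0.983,  1.096, -1.835])]
 t0.8 [0.149 0.631 0.358] F [ 0.189  0.341 -0.24 ] w0.0913 g0.0
```

```bash
python3 - <<'E'
from r import *
import cv2
q=quats("blue")[0]; b=np.array([.634,.210,.194])
movep(b+[0,0,.14],q); st("above")
c=movel(b,vel=.1,contact_N=8); st(f"down {c}")
if not c:
    grasp(); st("grasp")
c=capture("top")["image"];s=capture("scene")["image"]
f=lambda i,x,y:cv2.resize(i[y:y+100,x:x+100],(400,400),interpolation=cv2.INTER_CUBIC)
cv2.imwrite("pics/grasp1.png",np.hstack([f(s,190,80),f(c,150,120)]))
E
```

```text
above t3.1 [0.633 0.212 0.334] F [ 0.231 -0.165 -0.446] w0.0917 g0.0
down False t4.7 [0.635 0.21  0.195] F [-0.158 -0.101 -0.269] w0.0915 g0.0
grasp t6.1 [0.634 0.21  0.194] F [ 0.04   0.101 -0.616] w0.0006 g0.0
```

View pics/grasp1.png

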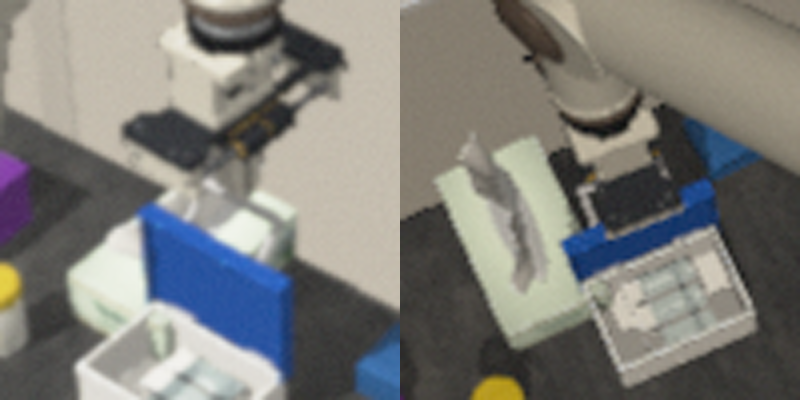

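```bash
python3 - <<'E'
from h import *
np.set_printoptions(precision=4,suppress=True)
for n in C: print(n,proj(n,[.634,.21,.18]),proj(n,[.634,.21,.194]),proj(n,[.634,.21,.24]))
for a,b in(((241,125.6),(195.3,167.2)),((262,136.6),(214.8,159.6))): print(tri(a,b))
# lid top corners: scene/top
t=lambda x,y:(150+(x-400)/5,135+y/5); s=lambda x,y:(200+x/5,95+y/5)
print("lid",tri(s(135,185),t(607,232)),tri(s(313,283),t(790,152)))
E
python3 - <<'E'
from r import *
import cv2
ungrasp(); movel([.634,.21,.30],vel=.2); st()
c=capture("scene")["image"];t=capture("top")["image"]
f=lambda i,x,y:cv2.resize(i[y:y+50,x:x+50],(400,400),interpolation=cv2.INTER_CUBIC)
cv2.imwrite("pics/bar2.png",np.hstack([f(c,222,110),f(t,180,145)]))
E
```

```text
scene [249.6794 133.398 ] [249.5759 130.2224] [249.2259 119.4832]
top [205.351 165.126] [204.9572 163.7233] [203.6175 158.9512]
(array([0.6374, 0.2493, 0.192 ]), [np.float64(0.0006314967454002955), np.float64(0.0006314967454002247)])
(array([0.641 , 0.1662, 0.1822]), [np.float64(0.003002648572228104), np.float64(0.0030026485722282363)])
lid (array([0.6015, 0.2846, 0.1686]), [np.float64(0.0009811693532390674), np.float64(0.000981169353239122)]) (array([0.6   , 0.1297, 0.1671]), [np.float64(0.0007299369521900032), np.float64(0.0007299369521898264)])
 t8.3 [0.633 0.21  0.299] F [ 0.737  0.275 -0.821] w0.0920 g0.0
```

View pics/bar2.png

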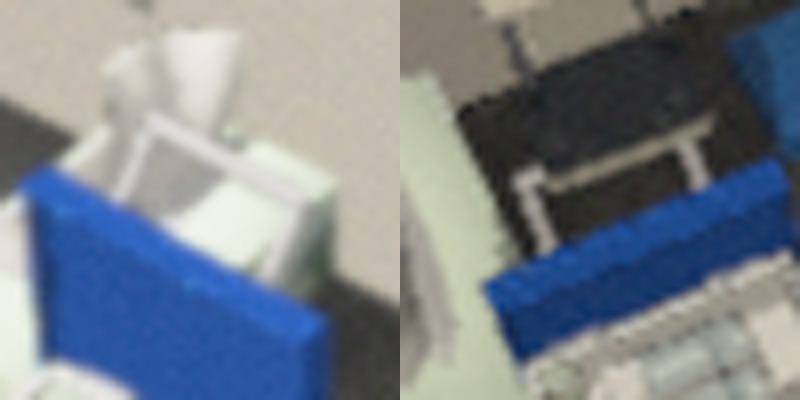

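```bash
python3 - <<'E'
from h import *
np.set_printoptions(precision=4,suppress=True)
# points: left bar end, right post corner, as in bar2 crops (8x)
s=lambda x,y:(222+x/8,110+y/8); t=lambda x,y:(180+(x-400)/8,145+y/8)
print("L",tri(s(152,122),t(527,185)));print("R",tri(s(312,196),t(712,122)));print("R2",tri(s(300,190),t(690,140)))
for z in(.17,.18,.19,.2): print(z,[plane("top",t(*p),z)[:2] for p in((527,185),(712,122))],[plane("scene",s(*p),z)[:2] for p in((152,122),(305,192))])
E
```

```text
L (array([0.6334, 0.2481, 0.1955]), [np.float64(0.0014079521586599884), np.float64(0.001407952158660002)])
R (array([0.62  , 0.1552, 0.2111]), [np.float64(0.0041903667699312985), np.float64(0.00419036676993129)])
R2 (array([0.6218, 0.1663, 0.205 ]), [np.float64(0.007364747560239761), np.float64(0.007364747560239664)])
0.17 [array([0.6431, 0.2476]), array([0.6335, 0.1528])] [array([0.6578, 0.2679]), array([0.6619, 0.1873])]
0.18 [array([0.6387, 0.248 ]), array([0.6293, 0.1539])] [array([0.6488, 0.26  ]), array([0.6529, 0.1802])]
0.19 [array([0.6344, 0.2485]), array([0.625, 0.155])] [array([0.6399, 0.2522]), array([0.644 , 0.1731])]
0.2 [array([0.6301, 0.249 ]), array([0.6207, 0.1561])] [array([0.631 , 0.2443]), array([0.635, 0.166])]
```

```bash
python3 - <<'E'
import cv2,numpy as np
g=cv2.imread("pics/grasp1.png"); s=cv2.imread("pics/scene0.png")[80:180,190:290]; s=cv2.resize(s,(400,400),interpolation=cv2.INTER_CUBIC)
a=g[140:260,170:330]; b=s[140:260,170:330]
f=lambda i:cv2.resize(i,(400,300),interpolation=cv2.INTER_CUBIC)
c=g[130:250,570:730]; t=cv2.imread("pics/top0.png")[120:220,150:250]; d=cv2.resize(t,(400,400),interpolation=cv2.INTER_CUBIC)[130:250,170:330]
cv2.imwrite("pics/cmp.png",np.vstack([np.hstack([f(a),f(b)]),np.hstack([f(c),f(d)])]))
E
```

```text
(no output)
```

View pics/cmp.png

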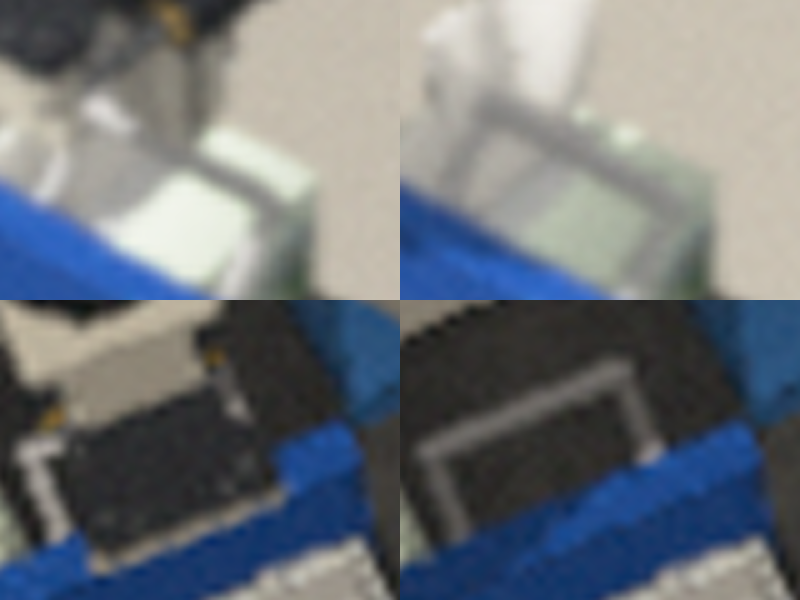

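Upper panels (scene): the closed fingertips end right at the bar line, about px (250,131), and the bar itself (left corner 241,125, right corner 262,137) has not moved. So the fingers closed on or just above the bar. I'll retry lower, at the nominal grasp depth.

```bash
python3 - <<'E'
from r import *
b=np.array([.637,.209,.187])
c=movel(b,vel=.12,contact_N=6); st(f"down {c}")
if not c:
    grasp(); o=st("grasp")
    if o["gripper_width"]<.005:
        # closed on nothing: probe where the bar is
        c=movel(b-[0,0,.02],vel=.03,contact_N=4); st(f"probe {c}")
E
```

```text
down False t9.5 [0.638 0.209 0.188] F [ 0.755 -0.779 -0.677] w0.0918 g0.0
grasp t11.0 [0.638 0.209 0.188] F [ 1.791 -0.497  4.883] w0.0005 g2.2
probe True t11.2 [0.639 0.209 0.188] F [1.226 0.585 3.418] w0.0001 g1.7
```

```bash
python3 - <<'E'
from r import *
import cv2
st()
c=capture("scene")["image"];t=capture("top")["image"]
cv2.imwrite("s3.png",c);cv2.imwrite("t3.png",t)
f=lambda i,x,y:cv2.resize(i[y:y+75,x:x+50],(400,600),interpolation=cv2.INTER_CUBIC)
cv2.imwrite("pics/see3.png",np.hstack([f(c,222,90),f(t,180,135)]))
E
```

```text
t11.2 [0.639 0.209 0.188] F [1.226 0.585 3.418] w0.0001 g1.7
```

View pics/see3.png

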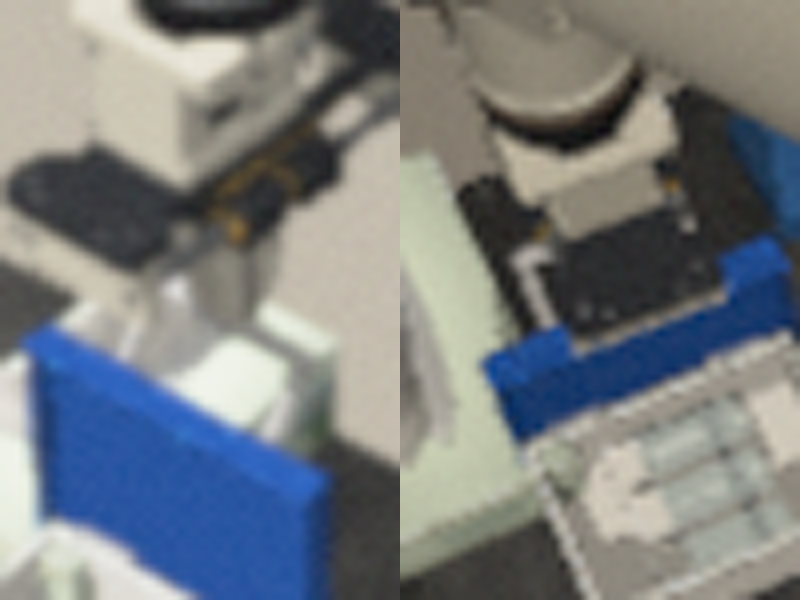

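The picture shows the fingertips at scene px (251,131), sitting on top of the bar. They stand about 15 mm higher than I assumed, and the upward force agrees with that. I'll go deeper and check the opening after closing.

```bash
python3 - <<'E'
from r import *
movel([.637,.209,.21],vel=.15); st("up"); ungrasp()
c=movel([.637,.209,.173],vel=.12,contact_N=6); st(f"down {c}")
if not c: grasp(); st("grasp")
E
```

```text
up t11.6 [0.637 0.209 0.21 ] F [0.227 0.442 0.001] w0.0006 g0.0
down False t13.5 [0.637 0.209 0.173] F [0.73  0.531 0.062] w0.0915 g0.0
grasp t14.8 [0.637 0.209 0.173] F [0.694 0.156 0.343] w0.0091 g30.0
```

```bash
cat > arc.py <<'E'
from r import *
import sys
def arc(name,ths,off,vel=.06,Fmax=20):
    for th in ths:
        movel(bar(name,th)+off,vel=vel); o=st("%.2f"%th)
        if np.linalg.norm(o["contact_force"])>Fmax: print("STOP");return th
E
python3 - <<'E'
from arc import *
h,w=CH["blue"]; th0=1.58
p=np.array([.637,.209,.173]); off=p-bar("blue",th0); print(off)
arc("blue",[1.4,1.2,1.0,.8,.6],off)
E
```

```text
[ 0.002  0.004 -0.02 ]
1.40 t15.3 [0.613 0.21  0.178] F [ 0.532 -3.319  2.479] w0.0088 g29.9
1.20 t16.0 [0.584 0.211 0.177] F [ 1.4   -5.216  2.611] w0.0087 g30.1
1.00 t16.6 [0.556 0.212 0.17 ] F [ 0.129 -6.103  0.451] w0.0088 g29.9
0.80 t17.2 [0.531 0.213 0.159] F [ 1.479 -6.324 -1.884] w0.0090 g29.9
0.60 t17.8 [0.509 0.214 0.144] F [ 3.524 -6.698 -4.873] w0.0090 g29.9
```

```bash
python3 - <<'E'
from arc import *
import cv2
off=np.array([.637,.209,.173])-bar("blue",1.58)
for th in(.4,.22,.1,.04):
    p=bar("blue",th)+off; p[1]=.211; movel(p,vel=.05); o=st("%.2f"%th)
    if np.linalg.norm(o["contact_force"])>25: print("STOP");break
else:
    p[2]-=.02; c=movel(p,vel=.02,contact_N=12); st(f"push {c}")
t=capture("top")["image"];s=capture("scene")["image"];cv2.imwrite("s4.png",s);cv2.imwrite("t4.png",t)
E
```

```text
0.40 t18.5 [0.492 0.214 0.125] F [ 5.801  4.423 -4.544] w0.0093 g30.0
0.22 t19.1 [0.478 0.214 0.104] F [ 5.56   5.126 -3.13 ] w0.0090 g30.1
0.10 t19.6 [0.472 0.214 0.089] F [ 5.019  5.083 -1.792] w0.0091 g30.1
0.04 t19.9 [0.469 0.214 0.082] F [ 5.344  6.699 -0.873] w0.0087 g30.1
push True t20.3 [0.468 0.214 0.079] F [0.262 0.178 4.147] w0.0093 g30.0
```

```bash
python3 - <<'E'
from r import *
import cv2
c=movel([.468,.213,.070],vel=.02,contact_N=15); st(f"push {c}")
ungrasp(); st("open")
movel([.468,.213,.25],vel=.2); st("up")
q=quats("orange")[0]; b=bar("orange",0)
movep([b[0],b[1],.25],q); st("over orange")
s=capture("scene")["image"];t=capture("top")["image"];cv2.imwrite("s5.png",s);cv2.imwrite("t5.png",t)
f=lambda i,x,y:cv2.resize(i[y:y+100,x:x+133],(400,300),interpolation=cv2.INTER_CUBIC)
cv2.imwrite("pics/see5.png",np.vstack([np.hstack([f(s,180,110),f(s,250,160)]),np.hstack([f(t,150,130),f(t,230,100)])]))
E
```

```text
push True t20.7 [0.468 0.214 0.079] F [-1.401  0.284  7.344] w0.0092 g30.0
open t22.0 [0.471 0.215 0.079] F [-0.096  0.554  0.116] w0.0921 g0.0
up t23.1 [0.467 0.213 0.249] F [0.424 0.297 0.312] w0.0919 g0.0
over orange t24.4 [ 0.468 -0.158  0.25 ] F [0.248 0.573 0.055] w0.0920 g0.0
```

View pics/see5.png

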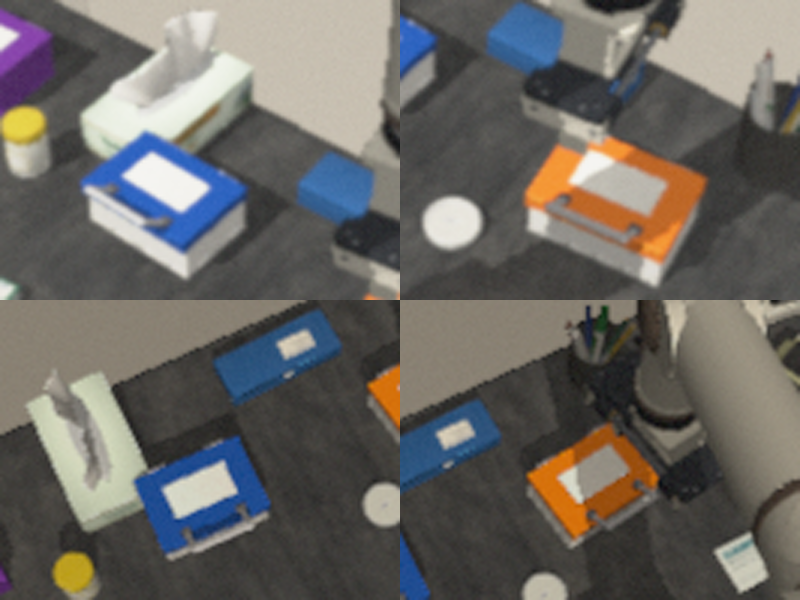

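Blue is shut flush at scene (234,177), and nothing else has moved. Next is the orange bar at scene (322,232) / top (305,170).

```bash
python3 - <<'E'
from arc import *
b=bar("orange",0)
c=movel([b[0],b[1],.081],vel=.1,contact_N=6); st(f"down {c}")
if not c:
    grasp(); o=st("grasp")
    if .006<o["gripper_width"]<.013 and o["grip_force"]>20:
        off=np.array([b[0],b[1],.081])-b
        arc("orange",[.15,.3,.45,.6,.75,.9],off)
E
```

```text
down False t26.4 [ 0.468 -0.159  0.082] F [0.431 0.849 0.605] w0.0920 g0.0
grasp t27.6 [ 0.467 -0.159  0.081] F [ 0.302  0.79  -0.757] w0.0090 g30.0
0.15 t28.1 [ 0.474 -0.158  0.101] F [ 0.051 -0.463 -1.581] w0.0090 g30.0
0.30 t28.6 [ 0.483 -0.157  0.119] F [-4.282 -1.776 -0.781] w0.0090 g30.0
0.45 t29.1 [ 0.495 -0.155  0.136] F [-7.011 -1.7    3.392] w0.0088 g30.0
0.60 t29.6 [ 0.509 -0.153  0.151] F [-9.829 -2.296  8.286] w0.0088 g30.0
0.75 t30.1 [ 0.526 -0.151  0.164] F [-10.718  -0.306  13.271] w0.0086 g30.0
0.90 t30.6 [ 0.546 -0.148  0.174] F [-5.643 -0.878  8.215] w0.0089 g30.0
```

```bash
python3 - <<'E'
from arc import *
import cv2
off=np.array([0,0,-.015])
arc("orange",[1.0,1.047],off,vel=.03); sleep(.3); st()
s=capture("scene")["image"];t=capture("top")["image"];cv2.imwrite("s6.png",s);cv2.imwrite("t6.png",t)
f=lambda i,x,y:cv2.resize(i[y:y+85,x:x+56],(400,600),interpolation=cv2.INTER_CUBIC)
cv2.imwrite("pics/see6.png",np.hstack([f(s,290,170),f(t,265,115)]))
E
```

```text
1.00 t31.2 [ 0.559 -0.146  0.178] F [-2.93  -1.481  7.242] w0.0088 g30.0
1.05 t31.6 [ 0.565 -0.145  0.179] F [-3.411 -1.124  6.527] w0.0088 g30.0
 t31.9 [ 0.565 -0.145  0.179] F [-3.585  0.059  6.221] w0.0087 g30.0
```

View pics/see6.png

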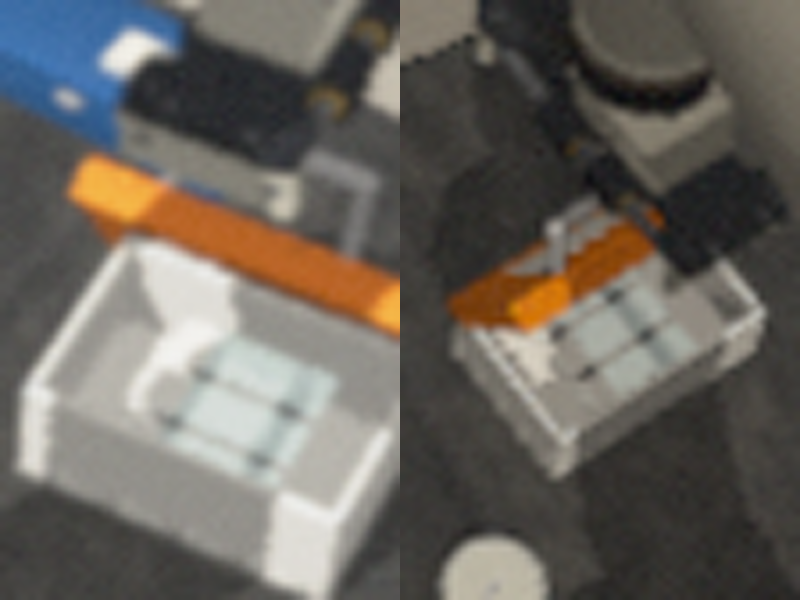

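```bash
python3 - <<'E'
from h import *
np.set_printoptions(precision=4,suppress=True)
s=lambda x,y:(290+x*56/400,170+y*85/600); t=lambda x,y:(265+(x-400)*56/400,115+y*85/600)
print("rim scene BL,FL,FR",*[plane("scene",s(*p),.06)[:2] for p in((130,240),(30,385),(340,515))])
print("rim top BL,FL,FR",*[plane("top",t(*p),.06)[:2] for p in((460,330),(572,435),(762,305))])
print("low",tri(s(70,190),t(518,328)));print("up",tri(s(92,155),t(510,300)))
# lid free-edge top corner at candidate angles, projected, left corner (y=+.075) in crop coords
for hx in(.597,.600):
  for a in(55,60,65):
    th=np.radians(a);w=.145;u=-.113*np.cos(th)+.008*np.sin(th);z=.06+.008*np.cos(th)+.113*np.sin(th)
    P=[hx+u*np.cos(w)-.076*np.sin(w),-.14+u*np.sin(w)+.076*np.cos(w),z]
    ps,pt=proj("scene",P),proj("top",P)
    print(hx,a,np.round([(ps[0]-290)*400/56,(ps[1]-170)*600/85,400+(pt[0]-265)*400/56,(pt[1]-115)*600/85]),np.round(P,3))
E
```

```text
rim scene BL,FL,FR [ 0.5845 -0.0699] [ 0.4878 -0.0822] [ 0.5102 -0.227 ]
rim top BL,FL,FR [ 0.5732 -0.0613] [ 0.4849 -0.089 ] [ 0.5089 -0.2283]
low (array([ 0.5281, -0.0703,  0.147 ]), [np.float64(0.00045634177365565346), np.float64(0.00045634177365580823)])
up (array([ 0.5414, -0.0715,  0.1585]), [np.float64(0.0001943143078373952), np.float64(0.00019431430783732506)])
0.597 55 [ 78. 177. 524. 319.] [ 0.528 -0.073  0.157]
0.597 60 [ 88. 156. 515. 304.] [ 0.537 -0.072  0.162]
0.597 65 [ 98. 136. 506. 289.] [ 0.546 -0.071  0.166]
0.6 55 [ 82. 173. 521. 315.] [ 0.531 -0.073  0.157]
0.6 60 [ 92. 152. 512. 300.] [ 0.54  -0.072  0.162]
0.6 65 [102. 132. 503. 285.] [ 0.549 -0.071  0.166]
```

The lid's free-edge corner, measured at scene crop (92,155) and top crop (510,300), matches the projection for 60° within about 1°. The grip is steady at 30 N, so I'm handing in.

```bash
python3 - <<'E'
from r import *
sleep(.5); st(); print(finish_job())
E
```

```text
t32.5 [ 0.565 -0.145  0.179] F [-3.399 -1.836  5.878] w0.0089 g30.0
the job is handed in; nothing more can be done
None
```

The blue lid was lowered fully shut while held. The orange lid was then raised and is held steady at about 60° (±1° from the camera views); handed in at 32.5 s, with no bystander seen to move in the pictures I checked.

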